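# Load a colour sample into the light cabinet and latch its door

## Task

Stand the red-capped sample jar upright in the light cabinet's pulled-out tray, slide the tray fully home, then push the door shut until its sprung latch snaps in and holds it. Push the door gently and steadily, without slamming or forcing it, and leave the blue and green jars and the mixing knife where they are.

Things in the scene. Friction and masses are not known exactly. Their poses are not given: they have to be found in the camera images.
- jar_red: the sample jar: white cylinder 46 mm across with a red band and a red cap 48 mm across, 68 mm tall, about 0.12 kg, standing upright. Origin at the centre of its underside, z up.
- jar_blue: same jar with blue cap and band; leave it.
- jar_green: same jar with green cap and band; leave it.
- knife: mixing knife (spatula) 200 mm long lying on the counter along its own x; leave it.
- cabinet: fixed light cabinet, grey with a blue top, 310 wide (y) x 300 deep (x) x 220 mm tall. Origin on the counter below the middle of its front plane; x points into the cabinet, y to the left as the robot sees it, z up; offsets below use these axes. The front opening runs from y = -90 to +90 mm, z = 30 to 196 mm; the top's front edge is 5 mm behind the front plane.
- tray_spot (a point): white disc on the tray's floor, mid-width, 60 mm behind the outer face of its front wall, 111 mm above the counter. Axes as the cabinet's; moves with the tray. The jar may stand anywhere inside the walls. The tray is open-topped, 160 long (x) x 130 mm wide (y), walls 6 mm thick, their tops 135 mm above the counter, but for the taller front wall.
- tray (a joint): how far the tray is pulled out towards the robot, m; starts 0.145 to 0.165. 0 is fully home against a solid stop, the front wall's outer face then flush with the cabinet's front plane, where it can be pushed from straight above. Slides with about 2 N of friction and stays where it is left. The door cannot shut while the tray is out.
- door (a joint): door angle, rad; 0 is parallel to the cabinet's front, growing as it opens towards the robot, to 1.95; starts 1.5 to 1.85. A weak spring opens it (0.1 N m wide open to 0.5 N m shut, friction 0.1 N m): unlatched, it swings open when let go. The strike is set in or out from cabinet to cabinet, so the door latches at an unknown angle from -0.005 to 0.095: it has to be felt.
- door_hinge (a point): point on the vertical hinge axis at the door's left (+y) edge, in the cabinet's front plane, 125 mm left of its middle, 120 mm above the counter. Turns with the door: its -y axis points along the door to the free edge, its -x axis out of the outer face.
- door_pad (a point): centre of the blue push pad, 40 x 50 mm, on the door's outer face near the free edge: 215 mm from the hinge axis, 172 mm above the counter. Axes turn with the door: -x out of the outer face, -y to the free edge. A bar handle stands 35 mm off the door below it, 40 to 110 mm above the counter. Push here: nearer the hinge takes more force.
- latch (a joint): brass bevelled bolt in the door's free edge, 100 to 140 mm above the counter: how far it is pushed in, m. 0 is fully out, 12 mm past the edge (at the start, and when latched); 0.007 to 0.010 while riding over the strike. It meets the strike some 0.06 rad before the latched angle, takes about 7 to 11 N at the pad to ride over, then snaps out; 15 N at the pad means latched.
- tray_front (a point): middle of the top edge of the outer face of the tray's steel front wall, 185 mm above the counter; the wall is 130 mm wide, 6 mm thick and reaches down to 105 mm above the counter. Axes as the cabinet's.
- door_edge (a point): upper outer corner of the door's free edge, 250 mm from the hinge axis, 206 mm above the counter; axes as the pad's. The door is 18 mm thick, outer face 27 mm out from the hinge axis, its lower edge 12 mm above the counter. A rubber bumper by the strike, set in or out with it, stops the door: squeezed 0.3 to 1.5 mm when latched, 6 N per mm, solid 3.5 mm further. Forcing means over 25 N on the door.
Mind the look-alikes: they are no part of the job. Of the things like the jar_red, leave any that is yellow; of the rest the larger one is meant.

How it is judged:
By the outcome, as a careful person would: the job done as asked, in the order asked, and still so for the second after the job is handed in, with the robot touching nothing.
It also fails if it takes over 67 s, if anything falls off the work surface, if the arm or the gripper's body presses on something with over 40 N, if the wrist force passes 120 N, or if a joint passes its speed limit or range.

## Robot

A 6-joint arm with a two-finger parallel gripper is mounted at the origin on the work surface. World frame = base frame: x ahead of the robot, y to its left, z up, the work surface at z = 0. Lengths are in m, angles in rad, forces in N, time in s.
With the tool pointing down it reaches from about 0.225 to 0.875 m from the base axis. Payload 3.4 kg.
Tool frame: the origin (TCP) lies at the very end of the fingers, on their centre line; the grasp point (between the pads) lies 19 mm behind it; z points along the fingers, y is the direction in which the jaws open and shut (so a half turn about z gives the same grasp; the last joint's range is limited). The gripper opens to 85 mm and grips with 20 to 120 N. Pads are 22 mm wide; open, the fingers measure 114 mm over their backs; the gripper's body (76 mm by 85 mm) begins 54 mm behind the grasp point. The pads swing forward as they close: fully open they stand 13 mm farther back than shut.
Start: joints at [1.008, 0.276, 1.505, -0, 1.361, -0.121], TCP at [0.246, 0.52, 0.231] pointing down, gripper open.
Joint ranges: [-2.89, 2.89], [-0.75, 2.08], [0.22, 2.7], [-1.18, 4.32], [0.11, 2.71], [-2.7, 2.7]. Speed limits (rad/s): [2.57, 2.57, 3.14, 3.14, 3.14, 3.14].

## Interface

Orientations are given as a unit quaternion [w, x, y, z].
In Python, from rig import manip, viewer, job gives the robot as it stands.
- The arm moves only by the shell command python3 -m crank 'ROWS' [OPENING] [FORCE]. ROWS is JSON, a list of rows, each a list of 6 numbers: the shift along the tool's x, y, z in m, then the turn, a rotation vector about the tool's x, y, z in degrees. In form: [[dx, dy, dz, rx, ry, rz], ...]. A call has 1 to 20 rows; each row is the pose to reach, as a shift and turn from the pose measured when the call began, along the tool's axes at that moment; what a row does not reach only later rows make up. A row lasts 1/8 s, in which the tool goes at most 62.5 mm and 10.7 degrees, less where a joint would pass 70% of its speed; a pose out of reach is approached as far as the arm can. A call with a gripper value outside its range is refused whole. OPENING is the opening, from 0 (shut) to 1 (fully open), set as the call begins (- or left out, the last holds). The fingers move at their own pace and stop on an object; FORCE is the grip in N (left out, the last holds). Time passes only in rows, so rows that repeat a pose let the fingers close. It gives the time, the measured TCP pose, the force and the opening at its end, in the units of the state.
- manip.get_state(): the state, without advancing time (a new reading comes with each control period).
- viewer.get_image(name): name is "scene" or "top"; returns a dict with "frame" (400x640x3 uint8, blue, green, red), "range_z" (400x640 float32, m along the optical axis (not along the pixel's ray), 0 where there is no reading), "intrinsics" (3x3 intrinsics, pixels), "world_from_camera" (4x4, takes a point from camera to world coordinates). Camera axes: x right, y up, looking along -z (the intrinsics and any distortion apply to the point x, -y, -z); pixel columns grow to the right and rows downward; lengths in m; the calibration is good to about 2 mm. A picture is of the moment at which its call begins.
- job.sign_off(): hands the job in, once; it reports no verdict.
The state is a dict: "clock": time; "qpos": joint angles; "qd": joint speeds; "effort": joint torques, N m; "position": TCP position; "ee_rot": TCP orientation; "contact_force": force on the tool from outside, world axes, zero at the start; "moment": the same for the moment, N m; "width": finger opening in m.
Only numpy, scipy, OpenCV 4.12 (cv2) and the standard library are available. Lean on these libraries where they do the work, as an engineer would, in place of code of your own. Each camera call takes 0.05 s, during which the arm holds its last target. There are 200 camera calls.

## Working session

There is one attempt and no reset: what is moved stays moved. The work goes in short steps, Python scripts to look and compute and a shell command to move; the robot and the scene stay as the last step left them, time stands still between calls to the robot, and variables do not carry over. Pictures are saved under pics/ and viewed, about 8 in all and at most 12, crops included, and the job is handed in when it is done.

```bash
mkdir -p pics
cat > h.py <<'E'
import numpy as np, cv2, os
from rig import manip, viewer, job
def grab(n, save=None):
    d=viewer.get_image(n)
    if save: cv2.imwrite(f'pics/{save}.png', d['frame'])
    return d
def world(d,u,v,z=None):
    """pixel -> world; with depth, or on plane z"""
    K=d['intrinsics'];T=d['world_from_camera']
    r=np.array([(u-K[0,2])/K[0,0],-(v-K[1,2])/K[1,1],-1.])
    if z is None:
        return T[:3,:3]@(r*d['range_z'][int(round(v)),int(round(u))])+T[:3,3]
    w=T[:3,:3]@r; return T[:3,3]+w*(z-T[2,3])/w[2]
def cloud(d):
    K=d['intrinsics'];T=d['world_from_camera'];Z=d['range_z']
    v,u=np.mgrid[:Z.shape[0],:Z.shape[1]]
    P=np.stack([(u-K[0,2])/K[0,0]*Z,-(v-K[1,2])/K[1,1]*Z,-Z],-1)
    return P@T[:3,:3].T+T[:3,3]
E
python3 - <<'E'
from h import *
print(manip.get_state())
a=grab('scene','s0');b=grab('top','t0')
for d in (a,b): print(d['intrinsics'].round(1).tolist(),d['world_from_camera'].round(3).tolist(),(d['range_z']>0).mean())
E
```

```text
{'clock': 0.0, 'qpos': array([ 1.00803887e+00,  2.76595714e-01,  1.50613456e+00,  2.23666891e-06,
        1.36066515e+00, -1.20986876e-01]), 'qd': array([-0.00313024,  0.00056654, -0.00159691,  0.00031783, -0.00019138,
        0.00114693]), 'effort': array([-1.12314126e-04, -4.16773868e+01, -2.45807683e+01,  6.87454735e-05,
        1.10008079e-02,  1.98621467e-05]), 'position': array([0.24555556, 0.5193588 , 0.23043871]), 'ee_rot': array([-3.03222256e-04,  2.19093631e-01,  9.75703422e-01, -8.48857813e-04]), 'contact_force': array([ 0.317805  ,  0.57326971, -0.27355222]), 'moment': array([ 0.03008144, -0.01743869, -0.00703685]), 'width': 0.08558773337673195}
[[487.1, 0.0, 316.4], [0.0, 487.1, 196.8], [0.0, 0.0, 1.0]] [[0.865, 0.358, -0.351, -0.018], [-0.501, 0.611, -0.612, -0.922], [-0.004, 0.706, 0.708, 1.226], [0.0, 0.0, 0.0, 1.0]] 0.99578125
[[361.1, 0.0, 319.0], [0.0, 361.1, 199.1], [0.0, 0.0, 1.0]] [[-0.029, 0.985, -0.172, 0.327], [-1.0, -0.026, 0.017, 0.05], [0.012, 0.172, 0.985, 1.186], [0.0, 0.0, 0.0, 1.0]] 0.996015625
```

View pics/s0.png

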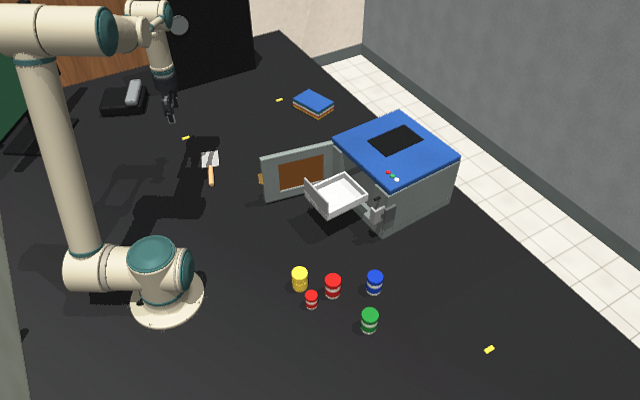

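View pics/t0.png

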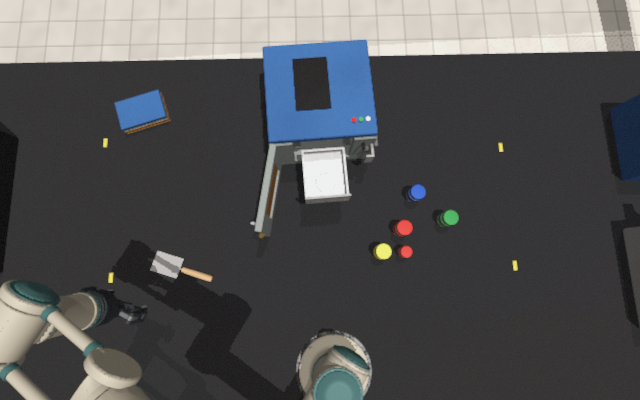

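The scene view shows five jars: large red (333,286), small red (311,299), yellow (300,279), blue (375,282) and green (370,320). In the top view they are at large red (404,228), small red (406,252), yellow (383,251), blue (417,192) and green (450,218). The cabinet is at top (320,90), the tray at (325,175) and the door at (267,190). By the description I want the large red jar at (404,228), not the small red or the yellow one.

Run:
```python
from h import *
a=grab('scene');b=grab('top')
crop=np.hstack([cv2.resize(a['frame'][250:340,280:400],(480,360)),cv2.resize(b['frame'][170:270,350:470][:90],(480,360))])
cv2.imwrite('pics/c0.png',cv2.resize(crop,(800,300)))
for n,d in (('scene',a),('top',b)):
    hsv=cv2.cvtColor(d['frame'],cv2.COLOR_BGR2HSV);P=cloud(d)
    H,S,V=cv2.split(hsv)
    M={'red':((H<6)|(H>174)),'yel':(H>24)&(H<34),'blue':(H>104)&(H<122),'green':(H>50)&(H<75)}
    for c,m in M.items():
        m=(m&(S>150)&(V>60)).astype(np.uint8)
        k,l,st,ce=cv2.connectedComponentsWithStats(m)
        for i in range(1,k):
            if st[i,4]<60: continue
            Q=P[l==i]; zt=np.percentile(Q[:,2],90); q=Q[Q[:,2]>zt-.006]
            print(n,c,ce[i].round(),st[i,4],'top z',zt.round(3),'mean',q.mean(0).round(3),'ext',np.ptp(q,0).round(3))
    # blue top of cabinet
    m=(H>104)&(H<122)&(S>120)&(P[...,2]>.19)&(P[...,2]<.25)&(P[...,0]>.5)
    if m.sum():
        Q=P[m]; r=cv2.minAreaRect((Q[:,:2]*1000).astype(np.float32)); print(n,'cabtop z',np.median(Q[:,2]).round(4),r, cv2.boxPoints(r).round(0).tolist())
np.savez('d0.npz',Ps=cloud(a),Pt=cloud(b),fs=a['frame'],ft=b['frame'])
```

```text
scene red [332. 280.] 226 top z 0.072 mean [ 0.423 -0.243  0.083] ext [0.469 0.711 1.16 ]
scene red [311. 297.] 179 top z 0.055 mean [ 0.351 -0.245  0.064] ext [0.39  0.702 1.177]
scene red [332. 293.] 68 top z 0.032 mean [ 0.422 -0.25   0.031] ext [0.039 0.031 0.013]
scene yel [299. 272.] 104 top z 0.073 mean [ 0.359 -0.163  0.07 ] ext [0.045 0.048 0.009]
scene blue [313. 100.] 505 top z 0.047 mean [0.845 0.61  0.047] ext [0.933 1.62  1.186]
scene blue [395. 152.] 4868 top z 0.225 mean [0.805 0.002 0.226] ext [0.986 1.1   1.008]
scene blue [375. 277.] 215 top z 0.072 mean [ 0.53  -0.298  0.091] ext [0.581 0.66  1.16 ]
scene blue [373. 290.] 60 top z 0.032 mean [ 0.529 -0.298  0.031] ext [0.03  0.035 0.01 ]
scene green [370. 315.] 248 top z 0.072 mean [ 0.456 -0.383  0.07 ] ext [0.047 0.045 0.01 ]
scene cabtop z 0.2214 ((816.3866577148438, 22.242294311523438), (296.26947021484375, 315.8872375488281), 4.134260177612305) [[657.0, 169.0], [680.0, -146.0], [976.0, -125.0], [953.0, 190.0]]
top red [404. 227.] 213 top z 0.071 mean [ 0.424 -0.228  0.075] ext [0.122 0.302 1.12 ]
top red [406. 251.] 134 top z 0.054 mean [ 0.351 -0.233  0.052] ext [0.034 0.035 0.011]
top blue [349.  70.] 812 top z 0.223 mean [ 0.869 -0.063  0.225] ext [0.631 0.172 0.969]
top blue [291. 105.] 2541 top z 0.223 mean [0.771 0.107 0.228] ext [0.631 0.317 0.969]
top blue [143. 111.] 549 top z 0.044 mean [0.836 0.607 0.048] ext [0.585 0.638 1.148]
top blue [628. 137.] 1444 top z 0.094 mean [ 0.753 -0.967  0.131] ext [0.497 1.053 1.098]
top blue [418. 192.] 187 top z 0.071 mean [ 0.536 -0.279  0.076] ext [0.232 0.353 1.12 ]
top cabtop z 0.2203 ((815.3966064453125, 26.615280151367188), (295.065185546875, 309.87066650390625), 3.304394483566284) [[659.0, 173.0], [677.0, -137.0], [972.0, -120.0], [954.0, 190.0]]
```

View pics/c0.png

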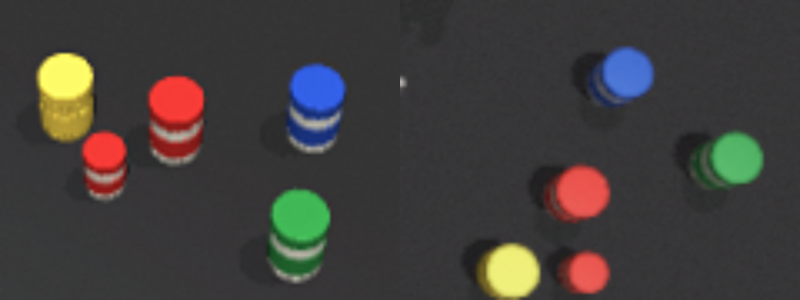

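The crop confirms the larger red jar, with its cap at about (176,97) in the left half. The small red one is beside it at (105,150). Next I'll fit the tray, the door and the jar.

```bash
cat > fit.py <<'E'
from h import *
def run():
    a=grab('scene');b=grab('top'); out={}
    for n,d in (('scene',a),('top',b)):
        H,S,V=cv2.split(cv2.cvtColor(d['frame'],cv2.COLOR_BGR2HSV)); P=cloud(d)
        m=((H<6)|(H>174))&(S>150)&(V>60)
        k,l,st,ce=cv2.connectedComponentsWithStats(m.astype(np.uint8))
        for i in range(1,k):
            if st[i,4]<100: continue
            q=P[l==i]; zt=np.median(q[q[:,2]<.3][:,2]); cap=(l==i)&(P[...,2]>zt-.008)&(P[...,2]<zt+.02)
            c=cv2.minEnclosingCircle(np.argwhere(cap)[:,::-1].astype(np.float32))[0]
            print(n,'redcap',np.round(c),'zmed',zt.round(3),'ray@.068',world(d,*c,.068).round(4))
        # cabinet top front edge & yaw
        Q=P[(H>104)&(H<122)&(S>120)&(abs(P[...,2]-.22)<.015)&(P[...,0]>.5)&(abs(P[...,1])<.3)]
        yaw=np.deg2rad(cv2.minAreaRect((Q[:,:2]*1000).astype(np.float32))[2]); 
        if yaw>.8: yaw-=np.pi/2
        R=np.array([[np.cos(yaw),np.sin(yaw)],[-np.sin(yaw),np.cos(yaw)]])
        L=Q[:,:2]@R.T; lo,hi=np.percentile(L,.7,0),np.percentile(L,99.3,0)
        org=R.T@np.array([lo[0]-.005,(lo[1]+hi[1])/2]); print(n,'yaw',np.rad2deg(yaw).round(2),'org',org.round(4),'size',(hi-lo).round(3))
        W=(P[...,:2]-org)@R.T
        X,Y,Z=W[...,0],W[...,1],P[...,2]
        # tray front-wall top
        m=(abs(Z-.185)<.007)&(X<-.01)&(X>-.2)&(abs(Y)<.075)
        if m.sum(): print(n,'frontwall',m.sum(),'z',np.median(Z[m]).round(3),'x',np.percentile(X[m],[5,50,95]).round(4),'y',np.percentile(Y[m],[2,50,98]).round(3))
        m=(abs(Z-.111)<.008)&(X<-.01)&(X>-.2)&(abs(Y)<.075)&(V>120)&(S<60)
        if m.sum(): print(n,'floor',m.sum(),'z',np.median(Z[m]).round(4),'x',np.percentile(X[m],[2,98]).round(3),'y',np.percentile(Y[m],[2,98]).round(3))
        # door top edge
        m=(abs(Z-.206)<.006)&(Y>.08)&(X<-.005)&(X>-.3)&(Y<.4)
        if m.sum()>10:
            D=np.c_[X[m],Y[m]]*1000; vx,vy,x0,y0=cv2.fitLine(D.astype(np.float32),cv2.DIST_HUBER,0,.01,.01).ravel()
            t=D@[vx,vy]; ang=np.arctan2(abs(vx),-vy*np.sign(-vx)) 
            print(n,'door',m.sum(),'angle',ang.round(3),'dir',(vx,vy),'pt',(x0,y0),'minX',np.percentile(D[:,0],1),'far',D[D[:,0].argmin()])
run()
E
python3 fit.py; python3 - <<'E'
E
```

```text
scene redcap [332. 280.] zmed 0.068 ray@.068 [ 0.4268 -0.2371  0.068 ]
scene redcap [311. 295.] zmed 0.051 ray@.068 [ 0.349  -0.2494  0.068 ]
scene yaw 3.48 org [0.6665 0.0109] size [0.289 0.306]
scene frontwall 100 z 0.186 x [-0.1584 -0.155  -0.1504] y [-0.059  0.003  0.067]
scene floor 809 z 0.1131 x [-0.146 -0.012] y [-0.061  0.065]
scene door 385 angle 1.805 dir (np.float32(0.972766), np.float32(-0.23178954)) pt (np.float32(-125.000786), np.float32(173.81308)) minX -236.6317301200515 far [-238.45529341  194.20886327]
top redcap [404. 228.] zmed 0.068 ray@.068 [ 0.4253 -0.229   0.068 ]
top redcap [405. 252.] zmed 0.052 ray@.068 [ 0.3506 -0.229   0.068 ]
top yaw 3.1 org [0.6643 0.0186] size [0.29  0.304]
top frontwall 120 z 0.185 x [-0.1592 -0.1565 -0.1531] y [-0.062  0.     0.06 ]
top floor 1600 z 0.1118 x [-0.137 -0.012] y [-0.057  0.056]
top door 590 angle 1.799 dir (np.float32(0.9740336), np.float32(-0.22640361)) pt (np.float32(-125.98666), np.float32(171.44368)) minX -237.31006802629412 far [-240.11840925  189.7550998 ]
```

The two cameras differ by about 8 mm in y, which every fit here can tolerate, so I'll average them. That gives:

| Item | Value |
|---|---|
| Red jar | (0.426, -0.233) |
| Cabinet origin | (0.665, 0.015), yaw 3.3° |
| Tray | out 0.156 m |
| Door | 1.80 rad |

The heights come out right: cap 0.068, front wall 0.185, tray floor 0.112. I'll move above the jar with the jaws along cabinet y, which keeps the fingers clear of the yellow and small red jars.

```bash
cat > go.py <<'E'
"""go.py w X Y Z | c X Y Z : world / cabinet-frame TCP target -> tool shift and turn (yaw -> 183.3 deg, tool down)"""
import sys; from h import *; from scipy.spatial.transform import Rotation as Ro
O=np.array([.6654,.0148]);yaw=np.deg2rad(3.3);C=np.array([[np.cos(yaw),-np.sin(yaw)],[np.sin(yaw),np.cos(yaw)]])
if __name__=='__main__':
    s=manip.get_state();q=s['ee_rot'];R=Ro.from_quat([*q[1:],q[0]])
    t=np.array(list(map(float,sys.argv[2:5])))
    if sys.argv[1]=='c': t[:2]=O+C@t[:2]
    G=Ro.from_matrix(np.c_[[-np.cos(yaw),-np.sin(yaw),0],[-np.sin(yaw),np.cos(yaw),0],[0,0,-1]])
    print('now w',s['position'].round(4),'c',(C.T@(s['position'][:2]-O)).round(4),'F',s['contact_force'].round(1),'F cab xy',(C.T@s['contact_force'][:2]).round(1),'w',s['width'].round(4),'t',s['clock'])
    print('target',t.round(4),'shift',R.inv().apply(t-s['position']).round(4),'turn',np.rad2deg((R.inv()*G).as_rotvec()).round(2),'reach',np.hypot(*t[:2]).round(3))
E
python3 go.py w .426 -.233 .2
```

```text
Traceback (most recent call last):
  File "go.py", line 9, in <module>
    print('now w',s['position'].round(4),'c',(C.T@(s['position'][:2]-O)).round(4),'F',s['contact_force'].round(1),'F cab xy',(C.T@s['contact_force'][:2]).round(1),'w',s['width'].round(4),'t',s['clock'])
                                                                                                                                                                       ^^^^^^^^^^^^^^^^
AttributeError: 'float' object has no attribute 'round'
```

```bash
sed -i "s/s\['width'\].round(4)/round(s['width'],4)/" go.py; python3 go.py w .426 -.233 .2
```

```text
now w [0.2458 0.5197 0.231 ] c [-0.3899  0.5282] F [-0.2 -0.2  0.1] F cab xy [-0.3 -0.1] w 0.0856 t 0.3
target [ 0.426 -0.233  0.2  ] shift [-0.4847 -0.6034  0.0313] turn [-3.000e-02 -1.000e-02 -2.861e+01] reach 0.486
```

```bash
python3 -m crank '[[-0.02,-0.025,-0.01,0,0,-3],[-0.06,-0.075,-0.02,0,0,-8],[-0.1,-0.12,-0.02,0,0,-14],[-0.14,-0.17,-0.02,0,0,-20],[-0.18,-0.22,-0.02,0,0,-24],[-0.22,-0.27,-0.02,0,0,-28.6],[-0.26,-0.32,-0.02,0,0,-28.6],[-0.3,-0.37,-0.02,0,0,-28.6],[-0.34,-0.42,-0.02,0,0,-28.6],[-0.38,-0.47,-0.02,0,0,-28.6],[-0.42,-0.52,-0.02,0,0,-28.6],[-0.455,-0.565,-0.02,0,0,-28.6],[-0.475,-0.59,0,0,0,-28.6],[-0.485,-0.603,0.03,0,0,-28.6],[-0.485,-0.603,0.03,0,0,-28.6],[-0.485,-0.603,0.03,0,0,-28.6],[-0.485,-0.603,0.03,0,0,-28.6]]' 1 30
python3 go.py w .426 -.233 .033
python3 - <<'E'
from h import *
a=grab('scene');b=grab('top')
cv2.imwrite('pics/c1.png',np.hstack([cv2.resize(a['frame'][200:340,260:420],None,fx=2.5,fy=2.5),cv2.resize(b['frame'][170:310,340:500],None,fx=2.5,fy=2.5)]))
E
```

```text
clock: 2.42
position: [0.4269, -0.2323, 0.2028]
ee_rot: [0.001, -0.029, 1.0, -0.001]
contact_force: [-0.8, 0.0, -0.6]
width: 0.0853
now w [ 0.4269 -0.2323  0.2028] c [-0.2523 -0.2329] F [-0.8  0.  -0.6] F cab xy [-0.8  0.1] w 0.0853 t 2.425
target [ 0.426 -0.233  0.033] shift [ 0.0012 -0.0004  0.1698] turn [-0.1   0.09  0.05] reach 0.486
```

View pics/c1.png

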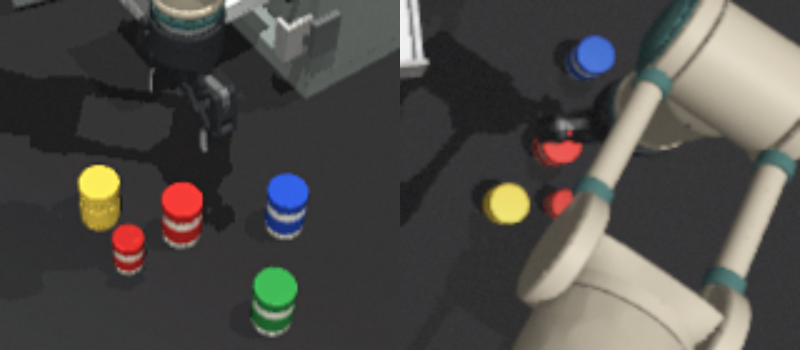

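The scene crop shows the fingertips at about (150,88) and (205,148), above and behind the red jar's cap at (182,197). I'll ray-check this fingertip midpoint against the TCP.

Run:
```python
from h import *
a=grab('scene')
for p in ((150,88),(205,148),(177.5,118)): print(world(a,260+p[0]/2.5,200+p[1]/2.5,.208).round(4))
```

```text
[ 0.4215 -0.1752  0.208 ]
[ 0.4296 -0.2751  0.208 ]
[ 0.4257 -0.2263  0.208 ]
```

The estimate agrees with the TCP within a few millimetres, so I'll descend, grip and lift.

```bash
python3 -m crank '[[0.001,-0.002,0.03,0,0,0],[0.001,-0.002,0.07,0,0,0],[0.001,-0.002,0.11,0,0,0],[0.001,-0.002,0.145,0,0,0],[0.001,-0.002,0.165,0,0,0],[0.001,-0.002,0.17,0,0,0],[0.001,-0.002,0.17,0,0,0]]' 1 30
python3 -m crank '[[0,0,0,0,0,0],[0,0,0,0,0,0],[0,0,0,0,0,0],[0,0,0,0,0,0],[0,0,0,0,0,0],[0,0,0,0,0,0]]' 0 30
```

```text
clock: 3.45
position: [0.4265, -0.2348, 0.0329]
ee_rot: [0.001, -0.029, 1.0, -0.001]
contact_force: [-0.1, -0.0, 0.7]
width: 0.0851
clock: 4.2
position: [0.4272, -0.2352, 0.0339]
ee_rot: [0.002, -0.029, 1.0, -0.002]
contact_force: [-0.8, 1.8, 5.7]
width: 0.0476
```

```bash
python3 -m crank '[[0,0,-0.01,0,0,0],[0,0,-0.03,0,0,0],[0,0,-0.07,0,0,0],[0,0,-0.11,0,0,0],[0,0,-0.15,0,0,0],[0,0,-0.19,0,0,0],[0,0,-0.22,0,0,0],[0,0,-0.235,0,0,0],[0,0,-0.24,0,0,0]]'
python3 go.py c -.092 0 .27
```

```text
clock: 5.32
position: [0.4262, -0.2344, 0.2743]
ee_rot: [0.002, -0.029, 1.0, -0.002]
contact_force: [-0.1, -0.6, -1.1]
width: 0.047
now w [ 0.4262 -0.2344  0.2743] c [-0.2532 -0.235 ] F [-0.1 -0.6 -1.1] F cab xy [-0.1 -0.6] w 0.047 t 5.325
target [0.5736 0.0095 0.27  ] shift [-0.1614  0.2349  0.004 ] turn [-0.21  0.21  0.06] reach 0.574
```

```bash
python3 -m crank '[[-0.01,0.015,0,0,0,0],[-0.03,0.045,0,0,0,0],[-0.055,0.08,0,0,0,0],[-0.08,0.115,0,0,0,0],[-0.105,0.15,0,0,0,0],[-0.13,0.19,0,0,0,0],[-0.15,0.215,0,0,0,0],[-0.158,0.23,0,0,0,0],[-0.161,0.235,0,0,0,0],[-0.161,0.235,0,0,0,0],[-0.161,0.235,0,0,0,0]]'
python3 go.py c -.092 0 .148
python3 - <<'E'
from h import *
a=grab('scene');b=grab('top')
cv2.imwrite('pics/c2.png',np.hstack([cv2.resize(a['frame'][110:250,250:410],None,fx=2.5,fy=2.5),cv2.resize(b['frame'][110:250,240:400],None,fx=2.5,fy=2.5)]))
E
```

```text
clock: 6.7
position: [0.5726, 0.0087, 0.2741]
ee_rot: [0.002, -0.029, 1.0, -0.002]
contact_force: [0.2, -0.7, -0.8]
width: 0.0468
now w [0.5726 0.0087 0.2741] c [-0.093  -0.0007] F [ 0.2 -0.7 -0.8] F cab xy [ 0.2 -0.7] w 0.0468 t 6.7
target [0.5736 0.0095 0.148 ] shift [-0.0006  0.0013  0.1261] turn [-0.24  0.19 -0.01] reach 0.574
```

View pics/c2.png

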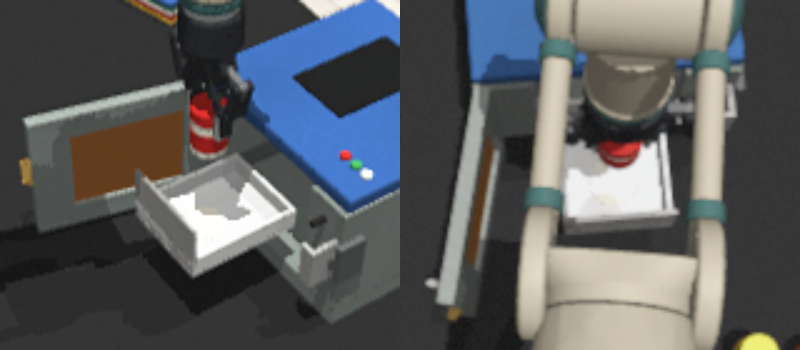

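The view shows the jar hanging upright over the tray: scene crop (208,125), tray centre (215,210). I'll lower it, slowing near contact.

```bash
python3 -m crank '[[0,0,0.02,0,0,0],[0,0,0.05,0,0,0],[0,0,0.08,0,0,0],[0,0,0.105,0,0,0],[0,0,0.118,0,0,0],[0,0,0.123,0,0,0],[0,0,0.125,0,0,0],[0,0,0.125,0,0,0]]'
```

```text
clock: 7.8
position: [0.5738, 0.0082, 0.15]
ee_rot: [0.003, -0.029, 1.0, -0.002]
contact_force: [-0.9, 0.3, -1.5]
width: 0.047
```

```bash
python3 -m crank '[[0,0,0.001,0,0,0],[0,0,0.002,0,0,0],[0,0,0.003,0,0,0],[0,0,0.003,0,0,0]]'
```

```text
clock: 8.3
position: [0.5737, 0.0082, 0.1469]
ee_rot: [0.003, -0.029, 1.0, -0.002]
contact_force: [0.4, -0.4, -0.5]
width: 0.0471
```

```bash
python3 -m crank '[[0,0,0.001,0,0,0],[0,0,0.002,0,0,0],[0,0,0.002,0,0,0]]'; python3 -m crank '[[0,0,0.001,0,0,0],[0,0,0.001,0,0,0]]'
```

```text
clock: 8.68
position: [0.5738, 0.0082, 0.1449]
ee_rot: [0.003, -0.029, 1.0, -0.002]
contact_force: [1.1, 0.9, -0.5]
width: 0.047
clock: 8.93
position: [0.5741, 0.0082, 0.1449]
ee_rot: [0.003, -0.029, 1.0, -0.002]
contact_force: [-1.5, 0.7, 5.3]
width: 0.0473
```

The jar has touched the tray floor at 0.145, as expected. I'll release it partly and retreat straight up.

```bash
python3 -m crank '[[0,0,0,0,0,0],[0,0,0,0,0,0],[0,0,0,0,0,0],[0,0,0,0,0,0]]' 0.8
python3 -m crank '[[0,0,-0.005,0,0,0],[0,0,-0.02,0,0,0],[0,0,-0.05,0,0,0],[0,0,-0.08,0,0,0],[0,0,-0.105,0,0,0],[0,0,-0.115,0,0,0],[0,0,-0.115,0,0,0]]'
python3 go.py c -.20 0 .26
python3 - <<'E'
from h import *
a=grab('scene');b=grab('top')
cv2.imwrite('pics/c3.png',np.hstack([cv2.resize(a['frame'][110:250,250:410],None,fx=2.5,fy=2.5),cv2.resize(b['frame'][110:250,240:400],None,fx=2.5,fy=2.5)]))
E
```

```text
clock: 9.43
position: [0.5741, 0.0082, 0.1446]
ee_rot: [0.003, -0.029, 1.0, -0.002]
contact_force: [-0.9, 0.5, 0.3]
width: 0.0685
clock: 10.3
position: [0.5736, 0.0087, 0.2605]
ee_rot: [0.004, -0.029, 1.0, -0.002]
contact_force: [0.4, 0.0, -0.5]
width: 0.0683
now w [0.5736 0.0087 0.2605] c [-0.092  -0.0008] F [ 0.4  0.  -0.5] F cab xy [ 0.4 -0. ] w 0.0683 t 10.3
target [0.4657 0.0033 0.26  ] shift [ 0.108   0.0008 -0.0003] turn [-0.26  0.45 -0.02] reach 0.466
```

View pics/c3.png

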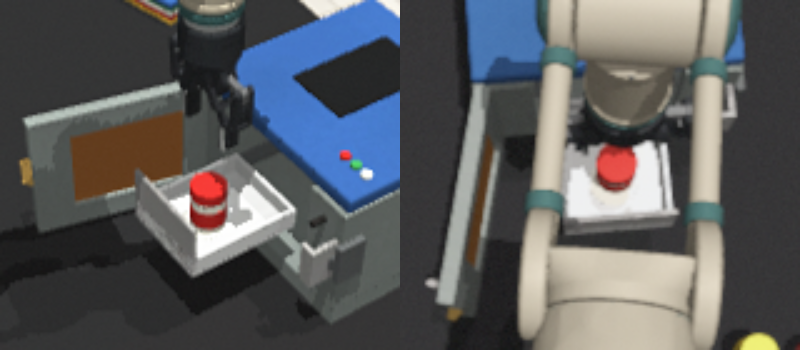

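The jar stands upright on the tray floor, scene crop (208,200). Next I'll shut the fingers and go down in front of the tray's front wall.

```bash
python3 -m crank '[[0.02,0,0,0,0,0],[0.05,0,0,0,0,0],[0.08,0,0,0,0,0],[0.098,0,0,0,0,0],[0.1,0,0,0,0,0],[0.1,0,0.02,0,0,0],[0.1,0,0.05,0,0,0],[0.1,0,0.08,0,0,0],[0.1,0,0.09,0,0,0],[0.1,0,0.092,0,0,0],[0.1,0,0.092,0,0,0]]' 0 30
python3 go.py c -.011 0 .168
```

```text
clock: 11.78
position: [0.4744, 0.0026, 0.1671]
ee_rot: [0.003, -0.029, 1.0, -0.002]
contact_force: [-0.0, -0.9, -0.4]
width: -0.0002
now w [0.4744 0.0026 0.1671] c [-0.1914 -0.0012] F [-0.  -0.9 -0.4] F cab xy [-0.1 -0.9] w -0.0002 t 11.775
target [0.6544 0.0142 0.168 ] shift [-0.1804  0.0013  0.0003] turn [-0.25  0.36 -0.02] reach 0.655
```

```bash
python3 -m crank '[[-0.008,0,0,0,0,0],[-0.016,0,0,0,0,0],[-0.021,0,0,0,0,0],[-0.025,0,0,0,0,0],[-0.03,0,0,0,0,0],[-0.036,0,0,0,0,0],[-0.043,0,0,0,0,0],[-0.051,0,0,0,0,0],[-0.06,0,0,0,0,0],[-0.07,0,0,0,0,0],[-0.08,0,0,0,0,0],[-0.09,0,0,0,0,0],[-0.1,0,0,0,0,0],[-0.11,0,0,0,0,0],[-0.12,0,0,0,0,0],[-0.13,0,0,0,0,0],[-0.14,0,0,0,0,0],[-0.149,0,0,0,0,0],[-0.156,0,0,0,0,0],[-0.16,0,0,0,0,0]]'
python3 go.py c -.011 0 .168
```

```text
clock: 14.28
position: [0.6348, 0.0117, 0.1682]
ee_rot: [0.003, -0.029, 1.0, -0.002]
contact_force: [-2.6, -0.2, -2.1]
width: 0.0003
now w [0.6348 0.0117 0.1682] c [-0.0307 -0.0013] F [-2.6 -0.2 -2.1] F cab xy [-2.6 -0. ] w 0.0003 t 14.275
target [0.6544 0.0142 0.168 ] shift [-0.0197  0.0013  0.0003] turn [-0.25  0.39 -0.02] reach 0.655
```

```bash
python3 -m crank '[[-0.003,0,0,0,0,0],[-0.006,0,0,0,0,0],[-0.009,0,0,0,0,0],[-0.012,0,0,0,0,0],[-0.014,0,0,0,0,0],[-0.016,0,0,0,0,0]]';python3 -m crank '[[-0.001,0,0,0,0,0],[-0.002,0,0,0,0,0],[-0.003,0,0,0,0,0]]';python3 go.py c -.011 0 .168
```

```text
clock: 15.02
position: [0.6509, 0.0126, 0.1683]
ee_rot: [0.003, -0.029, 1.0, -0.002]
contact_force: [-2.3, 0.2, -2.5]
width: 0.0001
clock: 15.4
position: [0.6539, 0.0128, 0.1684]
ee_rot: [0.003, -0.029, 1.0, -0.002]
contact_force: [-0.8, 0.3, -1.1]
width: 0.0001
now w [0.6539 0.0128 0.1684] c [-0.0116 -0.0013] F [-0.8  0.3 -1.1] F cab xy [-0.8  0.4] w 0.0001 t 15.4
target [0.6544 0.0142 0.168 ] shift [-0.0006  0.0013  0.0003] turn [-0.26  0.38 -0.01] reach 0.655
```

Not at the stop yet, so I'll keep going until the force rises.

```bash
for i in 1 2 3 4; do :; done; python3 -m crank '[[-0.001,0,0,0,0,0],[-0.002,0,0,0,0,0],[-0.003,0,0,0,0,0]]'; python3 -m crank '[[-0.001,0,0,0,0,0],[-0.002,0,0,0,0,0]]'
```

```text
clock: 15.78
position: [0.6563, 0.013, 0.1684]
ee_rot: [0.003, -0.029, 1.0, -0.002]
contact_force: [-4.2, -0.2, -0.2]
width: -0.0006
clock: 16.02
position: [0.6563, 0.013, 0.1684]
ee_rot: [0.0, -0.029, 1.0, -0.002]
contact_force: [-8.2, -0.9, 3.6]
width: -0.0002
```

It's stopped: no motion at 8 N, four times the tray's friction. Now I'll retreat, go over the door to its outer (left) side, and check the picture there.

```bash
sed -i 's/\.6654/.667/' go.py; python3 -m crank '[[0.005,0,0,0,0,0],[0.02,0,0,0,0,0],[0.045,0,-0.01,0,0,0],[0.07,0,-0.04,0,0,0],[0.09,0,-0.08,0,0,0],[0.1,0,-0.11,0,0,0],[0.1,0,-0.12,0,0,0],[0.1,0,-0.12,0,0,0]]'
python3 go.py c -.19 .27 .165
python3 fit.py
python3 - <<'E'
from h import *
a=grab('scene');b=grab('top')
cv2.imwrite('pics/c4.png',np.hstack([cv2.resize(a['frame'][110:250,250:410],None,fx=2.5,fy=2.5),cv2.resize(b['frame'][110:250,240:400],None,fx=2.5,fy=2.5)]))
E
```

```text
clock: 17.02
position: [0.5568, 0.0077, 0.2886]
ee_rot: [0.002, -0.029, 1.0, -0.002]
contact_force: [0.6, -0.7, -0.6]
width: -0.0001
now w [0.5568 0.0077 0.2886] c [-0.1104 -0.0007] F [ 0.6 -0.7 -0.6] F cab xy [ 0.5 -0.8] w -0.0001 t 17.025
target [0.4618 0.2734 0.165 ] shift [0.08   0.2713 0.1221] turn [-0.27  0.17 -0.01] reach 0.537
scene redcap [311. 295.] zmed 0.051 ray@.068 [ 0.3488 -0.2492  0.068 ]
scene yaw 3.22 org [0.6668 0.0113] size [0.288 0.305]
scene door 340 angle 1.797 dir (np.float32(0.97454494), np.float32(-0.22419213)) pt (np.float32(-137.1362), np.float32(176.17116)) minX -237.39809998662207 far [-240.20373566  189.88432063]
top redcap [405. 252.] zmed 0.052 ray@.068 [ 0.3506 -0.229   0.068 ]
top yaw 3.18 org [0.6654 0.0191] size [0.289 0.304]
top door 598 angle 1.8 dir (np.float32(0.9737823), np.float32(-0.227482)) pt (np.float32(-125.85679), np.float32(170.96669)) minX -238.06695549865225 far [-240.6671522   190.03739154]
```

View pics/c4.png

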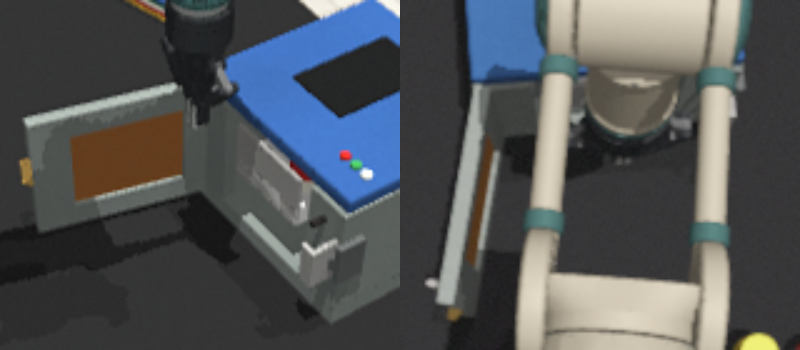

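The tray is home and flush with the cabinet's front, wall at scene crop (280,180), with the red jar inside. The door is at 1.80 rad. Crossing to its outer side.

```bash
python3 -m crank '[[0.006,0.02,0,0,0,0],[0.018,0.06,0,0,0,0],[0.03,0.1,0,0,0,0],[0.042,0.14,0,0,0,0],[0.054,0.18,0,0,0,0],[0.066,0.22,0,0,0,0],[0.076,0.255,0,0,0,0],[0.08,0.27,0,0,0,0],[0.08,0.271,0,0,0,0],[0.08,0.271,0.03,0,0,0],[0.08,0.271,0.07,0,0,0],[0.08,0.271,0.105,0,0,0],[0.08,0.271,0.12,0,0,0],[0.08,0.271,0.122,0,0,0],[0.08,0.271,0.122,0,0,0]]'
cat > arc.py <<'E'
from go import *
import sys
# rows of TCP shift (tool x,y) from the present TCP, th from a to b by step
a,b,st=map(float,sys.argv[1:4]); off=float(sys.argv[4]) if len(sys.argv)>4 else 0
s=manip.get_state(); p=C.T@(s['position'][:2]-O); print('now cab',p.round(4),s['position'][2].round(4),'Fcab',(C.T@s['contact_force'][:2]).round(1),'t',s['clock'])
for th in np.arange(a,b-1e-9,-st):
    f=np.array([-np.sin(th),-np.cos(th)]);n=np.array([-np.cos(th),np.sin(th)])
    t=np.array([0,.125])+.215*f+(.027+.011*abs(n[0])+.014*abs(n[1])+off)*n-p
    print(round(th,3),[round(-t[0],3),round(t[1],3)])
E
python3 arc.py 1.85 .6 .05
```

```text
clock: 19.1
position: [0.4616, 0.2733, 0.1648]
ee_rot: [0.0, -0.029, 1.0, -0.002]
contact_force: [-0.8, 0.2, 0.4]
width: -0.0
now cab [-0.1902  0.2699] 0.1648 Fcab [-0.8  0.2] t 19.1
1.85 [np.float64(0.004), np.float64(-0.044)]
1.8 [np.float64(0.009), np.float64(-0.054)]
1.75 [np.float64(0.014), np.float64(-0.065)]
1.7 [np.float64(0.018), np.float64(-0.075)]
1.65 [np.float64(0.021), np.float64(-0.086)]
1.6 [np.float64(0.023), np.float64(-0.097)]
1.55 [np.float64(0.026), np.float64(-0.108)]
1.5 [np.float64(0.027), np.float64(-0.118)]
1.45 [np.float64(0.028), np.float64(-0.129)]
1.4 [np.float64(0.029), np.float64(-0.139)]
1.35 [np.float64(0.029), np.float64(-0.15)]
1.3 [np.float64(0.029), np.float64(-0.161)]
1.25 [np.float64(0.028), np.float64(-0.171)]
1.2 [np.float64(0.026), np.float64(-0.182)]
1.15 [np.float64(0.024), np.float64(-0.192)]
1.1 [np.float64(0.022), np.float64(-0.203)]
1.05 [np.float64(0.018), np.float64(-0.213)]
1.0 [np.float64(0.015), np.float64(-0.223)]
0.95 [np.float64(0.011), np.float64(-0.234)]
0.9 [np.float64(0.006), np.float64(-0.243)]
0.85 [np.float64(0.001), np.float64(-0.253)]
0.8 [np.float64(-0.005), np.float64(-0.263)]
0.75 [np.float64(-0.011), np.float64(-0.272)]
0.7 [np.float64(-0.018), np.float64(-0.281)]
0.65 [np.float64(-0.025), np.float64(-0.289)]
0.6 [np.float64(-0.033), np.float64(-0.298)]
```

Approach, slow contact, then follow the arc at about 0.2 rad/s.

```bash
python3 -m crank '[[0.001,-0.01,0,0,0,0],[0.002,-0.025,0,0,0,0],[0.003,-0.035,0,0,0,0],[0.004,-0.041,0,0,0,0],[0.005,-0.045,0,0,0,0],[0.006,-0.048,0,0,0,0],[0.007,-0.051,0,0,0,0],[0.009,-0.054,0,0,0,0],[0.011,-0.057,0,0,0,0],[0.012,-0.061,0,0,0,0],[0.014,-0.065,0,0,0,0],[0.016,-0.07,0,0,0,0],[0.018,-0.075,0,0,0,0],[0.02,-0.08,0,0,0,0],[0.021,-0.086,0,0,0,0],[0.022,-0.091,0,0,0,0],[0.023,-0.097,0,0,0,0],[0.025,-0.102,0,0,0,0],[0.026,-0.108,0,0,0,0],[0.026,-0.113,0,0,0,0]]'
python3 arc.py 1.525 1.0 .025
```

```text
clock: 21.6
position: [0.4417, 0.1587, 0.1651]
ee_rot: [-0.0, -0.028, 1.0, -0.002]
contact_force: [-0.4, 1.2, 2.6]
width: -0.0001
now cab [-0.2166  0.1566] 0.1651 Fcab [-0.3  1.2] t 21.6
1.525 [np.float64(0.0), np.float64(0.0)]
1.5 [np.float64(0.001), np.float64(-0.005)]
1.475 [np.float64(0.001), np.float64(-0.01)]
1.45 [np.float64(0.002), np.float64(-0.016)]
1.425 [np.float64(0.002), np.float64(-0.021)]
1.4 [np.float64(0.003), np.float64(-0.026)]
1.375 [np.float64(0.003), np.float64(-0.031)]
1.35 [np.float64(0.003), np.float64(-0.037)]
1.325 [np.float64(0.002), np.float64(-0.042)]
1.3 [np.float64(0.002), np.float64(-0.047)]
1.275 [np.float64(0.002), np.float64(-0.053)]
1.25 [np.float64(0.001), np.float64(-0.058)]
1.225 [np.float64(0.001), np.float64(-0.063)]
1.2 [np.float64(-0.0), np.float64(-0.068)]
1.175 [np.float64(-0.001), np.float64(-0.074)]
1.15 [np.float64(-0.002), np.float64(-0.079)]
1.125 [np.float64(-0.003), np.float64(-0.084)]
1.1 [np.float64(-0.005), np.float64(-0.089)]
1.075 [np.float64(-0.006), np.float64(-0.095)]
1.05 [np.float64(-0.008), np.float64(-0.1)]
1.025 [np.float64(-0.01), np.float64(-0.105)]
1.0 [np.float64(-0.012), np.float64(-0.11)]
```

The contact force is about 1 N, as the spring implies. Continuing.

```bash
python3 -m crank '[[0.001,-0.005,0,0,0,0],[0.001,-0.01,0,0,0,0],[0.002,-0.016,0,0,0,0],[0.002,-0.021,0,0,0,0],[0.003,-0.026,0,0,0,0],[0.003,-0.031,0,0,0,0],[0.003,-0.037,0,0,0,0],[0.002,-0.042,0,0,0,0],[0.002,-0.047,0,0,0,0],[0.002,-0.053,0,0,0,0],[0.001,-0.058,0,0,0,0],[0.001,-0.063,0,0,0,0],[0,-0.068,0,0,0,0],[-0.001,-0.074,0,0,0,0],[-0.002,-0.079,0,0,0,0],[-0.003,-0.084,0,0,0,0],[-0.005,-0.089,0,0,0,0],[-0.006,-0.095,0,0,0,0],[-0.008,-0.1,0,0,0,0],[-0.01,-0.105,0,0,0,0]]'
python3 arc.py 1.0 .49 .025
```

```text
clock: 24.1
position: [0.4577, 0.0541, 0.1654]
ee_rot: [-0.0, -0.028, 1.0, -0.002]
contact_force: [1.3, 2.2, 0.9]
width: -0.0
now cab [-0.2066  0.0513] 0.1654 Fcab [1.4 2.1] t 24.1
1.0 [np.float64(-0.002), np.float64(-0.005)]
0.975 [np.float64(-0.004), np.float64(-0.01)]
0.95 [np.float64(-0.006), np.float64(-0.015)]
0.925 [np.float64(-0.008), np.float64(-0.02)]
0.9 [np.float64(-0.01), np.float64(-0.025)]
0.875 [np.float64(-0.013), np.float64(-0.03)]
0.85 [np.float64(-0.016), np.float64(-0.035)]
0.825 [np.float64(-0.018), np.float64(-0.039)]
0.8 [np.float64(-0.021), np.float64(-0.044)]
0.775 [np.float64(-0.024), np.float64(-0.049)]
0.75 [np.float64(-0.027), np.float64(-0.053)]
0.725 [np.float64(-0.031), np.float64(-0.058)]
0.7 [np.float64(-0.034), np.float64(-0.062)]
0.675 [np.float64(-0.038), np.float64(-0.066)]
0.65 [np.float64(-0.041), np.float64(-0.071)]
0.625 [np.float64(-0.045), np.float64(-0.075)]
0.6 [np.float64(-0.049), np.float64(-0.079)]
0.575 [np.float64(-0.053), np.float64(-0.083)]
0.55 [np.float64(-0.057), np.float64(-0.087)]
0.525 [np.float64(-0.061), np.float64(-0.091)]
0.5 [np.float64(-0.066), np.float64(-0.094)]
```

```bash
python3 -m crank '[[-0.002,-0.005,0,0,0,0],[-0.004,-0.01,0,0,0,0],[-0.006,-0.015,0,0,0,0],[-0.008,-0.02,0,0,0,0],[-0.01,-0.025,0,0,0,0],[-0.013,-0.03,0,0,0,0],[-0.016,-0.035,0,0,0,0],[-0.018,-0.039,0,0,0,0],[-0.021,-0.044,0,0,0,0],[-0.024,-0.049,0,0,0,0],[-0.027,-0.053,0,0,0,0],[-0.031,-0.058,0,0,0,0],[-0.034,-0.062,0,0,0,0],[-0.038,-0.066,0,0,0,0],[-0.041,-0.071,0,0,0,0],[-0.045,-0.075,0,0,0,0],[-0.049,-0.079,0,0,0,0],[-0.053,-0.083,0,0,0,0],[-0.057,-0.087,0,0,0,0],[-0.061,-0.091,0,0,0,0]]'
python3 arc.py .5 .1 .02
python3 - <<'E'
from h import *
a=grab('scene');b=grab('top')
cv2.imwrite('pics/c5.png',np.hstack([cv2.resize(a['frame'][110:250,250:410],None,fx=2.5,fy=2.5),cv2.resize(b['frame'][110:250,240:400],None,fx=2.5,fy=2.5)]))
E
```

```text
clock: 26.6
position: [0.5239, -0.0336, 0.1656]
ee_rot: [-0.0, -0.028, 1.0, -0.002]
contact_force: [-0.7, 1.5, 1.2]
width: -0.0001
now cab [-0.1456 -0.0401] 0.1656 Fcab [-0.6  1.5] t 26.6
0.5 [np.float64(-0.004), np.float64(-0.003)]
0.48 [np.float64(-0.008), np.float64(-0.006)]
0.46 [np.float64(-0.012), np.float64(-0.008)]
0.44 [np.float64(-0.015), np.float64(-0.011)]
0.42 [np.float64(-0.019), np.float64(-0.014)]
0.4 [np.float64(-0.023), np.float64(-0.016)]
0.38 [np.float64(-0.027), np.float64(-0.019)]
0.36 [np.float64(-0.03), np.float64(-0.021)]
0.34 [np.float64(-0.034), np.float64(-0.024)]
0.32 [np.float64(-0.038), np.float64(-0.026)]
0.3 [np.float64(-0.042), np.float64(-0.028)]
0.28 [np.float64(-0.046), np.float64(-0.03)]
0.26 [np.float64(-0.051), np.float64(-0.032)]
0.24 [np.float64(-0.055), np.float64(-0.034)]
0.22 [np.float64(-0.059), np.float64(-0.036)]
0.2 [np.float64(-0.063), np.float64(-0.038)]
0.18 [np.float64(-0.067), np.float64(-0.039)]
0.16 [np.float64(-0.072), np.float64(-0.041)]
0.14 [np.float64(-0.076), np.float64(-0.042)]
0.12 [np.float64(-0.081), np.float64(-0.044)]
0.1 [np.float64(-0.085), np.float64(-0.045)]
```

View pics/c5.png

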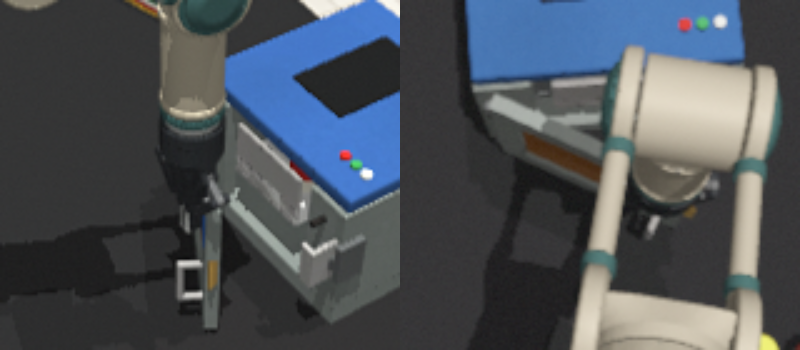

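The door is at about 0.5 rad, with the fingertips on the pad above the handle, scene crop (190,225). I'll carry on to about 0.18 rad, before the earliest strike contact.

```bash
python3 -m crank '[[-0.004,-0.003,0,0,0,0],[-0.008,-0.006,0,0,0,0],[-0.012,-0.008,0,0,0,0],[-0.015,-0.011,0,0,0,0],[-0.019,-0.014,0,0,0,0],[-0.023,-0.016,0,0,0,0],[-0.027,-0.019,0,0,0,0],[-0.03,-0.021,0,0,0,0],[-0.034,-0.024,0,0,0,0],[-0.038,-0.026,0,0,0,0],[-0.042,-0.028,0,0,0,0],[-0.046,-0.03,0,0,0,0],[-0.05,-0.032,0,0,0,0],[-0.054,-0.034,0,0,0,0],[-0.058,-0.036,0,0,0,0],[-0.062,-0.038,0,0,0,0],[-0.065,-0.039,0,0,0,0],[-0.067,-0.04,0,0,0,0]]'
python3 arc.py .18 -.02 .01
```

```text
clock: 28.95
position: [0.5936, -0.0703, 0.1656]
ee_rot: [-0.0, -0.028, 1.0, -0.002]
contact_force: [-2.2, 1.2, 0.4]
width: 0.0001
now cab [-0.0781 -0.0807] 0.1656 Fcab [-2.2  1.4] t 28.95
0.18 [np.float64(0.0), np.float64(0.001)]
0.17 [np.float64(-0.002), np.float64(0.001)]
0.16 [np.float64(-0.004), np.float64(-0.0)]
0.15 [np.float64(-0.006), np.float64(-0.001)]
0.14 [np.float64(-0.009), np.float64(-0.002)]
0.13 [np.float64(-0.011), np.float64(-0.002)]
0.12 [np.float64(-0.013), np.float64(-0.003)]
0.11 [np.float64(-0.015), np.float64(-0.004)]
0.1 [np.float64(-0.018), np.float64(-0.004)]
0.09 [np.float64(-0.02), np.float64(-0.005)]
0.08 [np.float64(-0.022), np.float64(-0.005)]
0.07 [np.float64(-0.024), np.float64(-0.006)]
0.06 [np.float64(-0.026), np.float64(-0.007)]
0.05 [np.float64(-0.029), np.float64(-0.007)]
0.04 [np.float64(-0.031), np.float64(-0.008)]
0.03 [np.float64(-0.033), np.float64(-0.008)]
0.02 [np.float64(-0.036), np.float64(-0.009)]
0.01 [np.float64(-0.038), np.float64(-0.009)]
-0.0 [np.float64(-0.04), np.float64(-0.009)]
-0.01 [np.float64(-0.042), np.float64(-0.01)]
-0.02 [np.float64(-0.044), np.float64(-0.01)]
```

Now feeling for the latch in small steps.

```bash
python3 -m crank '[[-0.002,0,0,0,0,0],[-0.004,-0.001,0,0,0,0],[-0.006,-0.001,0,0,0,0],[-0.008,-0.002,0,0,0,0]]'
python3 -m crank '[[-0.001,0,0,0,0,0],[-0.002,-0.001,0,0,0,0],[-0.003,-0.001,0,0,0,0],[-0.004,-0.001,0,0,0,0]]'
```

```text
clock: 29.45
position: [0.6019, -0.0716, 0.1657]
ee_rot: [-0.0, -0.028, 1.0, -0.002]
contact_force: [-2.4, 1.2, 0.8]
width: 0.0001
clock: 29.95
position: [0.6059, -0.0727, 0.1657]
ee_rot: [-0.0, -0.028, 1.0, -0.002]
contact_force: [-3.3, -1.0, -0.1]
width: -0.0001
```

```bash
python3 -m crank '[[-0.001,0,0,0,0,0],[-0.002,-0.001,0,0,0,0]]'
python3 -m crank '[[-0.001,0,0,0,0,0],[-0.002,0,0,0,0,0]]'
```

```text
clock: 30.2
position: [0.608, -0.0733, 0.1656]
ee_rot: [-0.0, -0.028, 1.0, -0.002]
contact_force: [-1.7, 1.4, -0.4]
width: 0.0
clock: 30.45
position: [0.6101, -0.0734, 0.1657]
ee_rot: [-0.0, -0.028, 1.0, -0.002]
contact_force: [-3.4, -0.2, -0.5]
width: 0.0003
```

```bash
for k in 1; do python3 -m crank '[[-0.001,0,0,0,0,0],[-0.002,-0.001,0,0,0,0]]'; python3 -m crank '[[-0.001,0,0,0,0,0],[-0.002,0,0,0,0,0]]';python3 -m crank '[[-0.001,0,0,0,0,0],[-0.002,0,0,0,0,0]]'; done
```

```text
clock: 30.7
position: [0.6106, -0.0734, 0.1656]
ee_rot: [-0.002, -0.028, 1.0, -0.001]
contact_force: [-7.5, 2.5, 3.3]
width: 0.0001
clock: 30.95
position: [0.6108, -0.0734, 0.1656]
ee_rot: [-0.004, -0.028, 1.0, -0.001]
contact_force: [-6.8, 0.1, 3.1]
width: -0.0003
clock: 31.2
position: [0.611, -0.0734, 0.1657]
ee_rot: [-0.006, -0.028, 1.0, -0.001]
contact_force: [-8.4, -1.7, 2.5]
width: -0.0003
```

The strike has been met (7–8 N, bolt starting to ride). Each call restarts from the measured pose, so I need slightly longer steps.

```bash
python3 -m crank '[[-0.001,0,0,0,0,0],[-0.002,0,0,0,0,0],[-0.003,0,0,0,0,0],[-0.0035,0,0,0,0,0]]'; python3 go.py c -.038 -.09 .165
```

```text
clock: 31.7
position: [0.6123, -0.0736, 0.1657]
ee_rot: [-0.008, -0.028, 1.0, -0.002]
contact_force: [-8.3, -1.5, 3.9]
width: 0.0001
now w [ 0.6123 -0.0736  0.1657] c [-0.0597 -0.0852] F [-8.3 -1.5  3.9] F cab xy [-8.3 -1. ] w 0.0001 t 31.7
target [ 0.6342 -0.0772  0.165 ] shift [-0.0217 -0.0048  0.0004] turn [-0.15 -0.93 -0.05] reach 0.639
```

```bash
python3 -m crank '[[-0.0025,0,0,0,-0.3,0],[-0.0035,0,0,0,-0.5,0],[-0.0045,-0.001,0,0,-0.5,0],[-0.0055,-0.001,0,0,-0.5,0]]'; python3 -m crank '[[-0.0025,0,0,0,-0.3,0],[-0.0035,0,0,0,-0.5,0],[-0.0045,-0.001,0,0,-0.5,0],[-0.0055,-0.001,0,0,-0.5,0]]'
```

```text
clock: 32.2
position: [0.6152, -0.0741, 0.1657]
ee_rot: [-0.006, -0.028, 1.0, -0.001]
contact_force: [-8.9, -0.3, 4.5]
width: 0.0002
clock: 32.7
position: [0.6192, -0.0746, 0.1657]
ee_rot: [-0.003, -0.028, 1.0, -0.001]
contact_force: [-4.0, 0.0, 0.6]
width: -0.0
```

The force fell to 4 N, so the bolt may be on the flat or may have snapped. I'll use smaller steps now, up to about 15 N.

```bash
python3 -m crank '[[-0.001,0,0,0,0,0],[-0.002,0,0,0,-0.3,0],[-0.003,0,0,0,-0.3,0]]'; python3 -m crank '[[-0.001,0,0,0,0,0],[-0.002,0,0,0,-0.3,0],[-0.003,0,0,0,-0.3,0]]'
```

```text
clock: 33.08
position: [0.623, -0.0743, 0.1658]
ee_rot: [-0.0, -0.028, 1.0, -0.001]
contact_force: [-1.6, 0.1, 1.1]
width: -0.0
clock: 33.45
position: [0.6236, -0.0742, 0.1656]
ee_rot: [-0.0, -0.028, 1.0, -0.001]
contact_force: [-8.1, -1.5, 3.4]
width: 0.0004
```

The force dipped to 1.6 N near 13 mm of travel, which is the snap. It's now rising against the bumper, so I'll press towards 15 N to confirm.

```bash
python3 -m crank '[[-0.002,0,0,0,0,0],[-0.003,0,0,0,0,0],[-0.004,0,0,0,0,0]]'; python3 -m crank '[[-0.003,0,0,0,-0.2,0],[-0.004,0,0,0,-0.2,0],[-0.005,0,0,0,-0.2,0]]'
```

```text
clock: 33.83
position: [0.6238, -0.0741, 0.1654]
ee_rot: [-0.004, -0.028, 1.0, -0.001]
contact_force: [-11.3, -1.1, 5.0]
width: 0.0002
clock: 34.2
position: [0.6239, -0.074, 0.1651]
ee_rot: [-0.008, -0.028, 1.0, -0.0]
contact_force: [-13.7, -1.2, 6.0]
width: -0.0002
```

```bash
python3 -m crank '[[-0.004,0,0,0,-0.3,0],[-0.005,0,0,0,-0.3,0],[-0.006,0,0,0,-0.3,0],[-0.006,0,0,0,-0.3,0]]'
```

```text
clock: 34.7
position: [0.6239, -0.0738, 0.1647]
ee_rot: [-0.012, -0.028, 1.0, -0.0]
contact_force: [-15.3, -1.3, 6.2]
width: -0.0002
```

The pad took 15.3 N with no further movement, so the door is latched. I'll back off slowly, straightening the tool, and see whether it holds.

```bash
python3 -m crank '[[0.001,0,0,0,0,0],[0.002,0,0,0,-0.4,0],[0.004,0,0,0,-0.8,0],[0.006,0,0,0,-1.2,0],[0.01,0,0,0,-1.2,0],[0.02,0,0,0,-1.2,0],[0.04,0,0,0,-1.2,0],[0.06,0,0,0,-1.2,0]]'
python3 -m crank '[[0.03,0,0,0,0,0],[0.06,0,-0.02,0,0,0],[0.1,0,-0.06,0,0,0],[0.13,0,-0.1,0,0,0],[0.15,0,-0.12,0,0,0],[0.15,0,-0.12,0,0,0]]'
python3 - <<'E'
from h import *
a=grab('scene');b=grab('top')
cv2.imwrite('pics/c6.png',np.hstack([cv2.resize(a['frame'][110:340,230:410],(400,511)),cv2.resize(b['frame'][60:290,240:470][:,:],(400,511))]))
print(manip.get_state()['contact_force'].round(1),manip.get_state()['clock'])
from go import O,C
for n,d in (('s',a),('t',b)):
    P=cloud(d);W=(P[...,:2]-O)@C;X,Y,Z=W[...,0],W[...,1],P[...,2]
    m=(abs(Z-.206)<.005)&(abs(Y)<.14)&(X<-.003)&(X>-.08)
    vx,vy,*_=cv2.fitLine((np.c_[X[m],Y[m]]*1000).astype(np.float32),cv2.DIST_HUBER,0,.01,.01).ravel(); print(n,m.sum(),'door angle',np.arctan(vx/vy).round(3),X[m].min().round(3),Y[m].min().round(3))
E
```

```text
clock: 35.7
position: [0.5629, -0.0772, 0.166]
ee_rot: [-0.001, -0.028, 1.0, 0.0]
contact_force: [0.0, -1.0, -0.9]
width: -0.0001
clock: 36.45
position: [0.413, -0.0859, 0.2881]
ee_rot: [0.001, -0.028, 1.0, -0.001]
contact_force: [0.3, -0.3, 0.0]
width: -0.0
[ 0.2  0.6 -0.1] 36.55
s 369 door angle 0.042 -0.037 -0.127
t 590 door angle 0.042 -0.04 -0.12
```

View pics/c6.png

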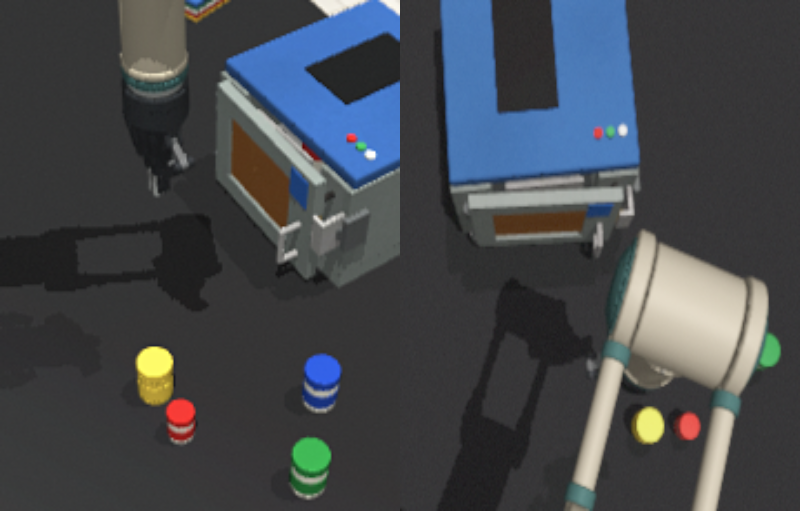

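The door is shut at 0.042 rad in both views and hasn't swung open after release. Scene crop (270,170) shows it closed, with the other jars in their places and the robot clear. Handing in.

```bash
python3 -c "
from rig import job; print(job.sign_off())"
```

```text
the job is handed in; nothing more can be done
None
```

The larger red-capped jar is standing upright in the tray, the tray is fully home, and the door is latched shut. I handed the job in at about 36.6 s with the robot touching nothing.

- **Jar:** it touched down on the tray floor at the expected height. The picture after release showed it upright.
- **Tray:** I pushed it until it stopped moving at 8 N, against about 2 N of friction. The picture showed it flush with the cabinet front.
- **Door:** I swung it shut at about 0.2 rad/s and slowed for the latch. The bolt met the strike at 7–9 N. The force then dropped to under 2 N as it snapped in, and built up to 15.3 N without the door moving. That was the highest force I read on the door.
- **After release:** both cameras put the door at 0.042 rad, and it was still closed about 1.8 s after I began backing off.

- **Camera disagreement:** the two cameras differed by about 8 mm in y, more than the stated 2 mm. I averaged them, which every fit here could tolerate.
- **Not re-measured at the end:** the blue, green, yellow and small red jars looked undisturbed in the last picture. The knife was outside that picture; the arm's path crossed above it only at about 0.23 m.

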